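# Stand a photo frame on its prop leg

### The job

A photo frame leans with its face against the wooden card box, and a short camera lens stands in the way of the folding wire leg on its back. Move the lens aside, swing the wire leg out until it hits its stop, then tip the frame off the box so that it stands by itself on its lower edge and the leg, just in front of the box and not touching it. Keep the lens standing upright on the desk, and leave the other things where they are.

Things in the scene. Friction and masses are not known exactly. Their poses are not given: they have to be found in the camera images.
- card_box: Wooden card-file box, fixed, 70 deep (x) x 130 wide (y) x 140 mm high; origin at the centre of its underside, z up; the frame leans on its -x side (the side that looks to the robot). A gripper can reach down over its top.
- photo_frame: Loose wooden photo frame, 150 wide (y) x 200 high (z) x 14 mm thick (x), 0.45 to 0.7 kg. Origin at the centre of its lower edge; its z runs up the frame to the top edge, its x is normal to it and points from its cardboard back (towards the robot, where the wire leg is) to its face (against the box). At the start its top leans about 0.26 rad away from the robot on the box's top edge.
- frame_top (a point): Centre of the frame's top edge (200 mm up the frame, mid-thickness), at the start about 50 mm above the box's top. Pushed from the face side here, the frame tips about its lower edge towards the robot, passes its balance point when about upright and, with the leg at its stop, rests leaning about 0.23 rad towards the robot.
- leg_hinge (a point): Middle of the wire leg's hinge line, 140 mm up the frame and 12 mm off its mid-plane on the back side; the hinge line runs along the frame's y.
- prop_foot (a point): Middle of the wire leg's foot bar. The leg is an open U of 7 mm steel wire, 116 mm wide between wire centres (109 mm clear inside), with no other bar; its foot bar lies 155 mm from the hinge line and has a 50 mm long, 10 mm thick rubber sleeve in the middle. Fingers can pass through the U and pull the foot bar away from the frame.
- prop_leg (a joint): Swing of the wire leg, rad: 0 is the inner stop, where the leg stands 0.3 rad off the plane of the frame; grows as its foot swings out from the frame (towards the robot), to the outer stop at 0.5, which is fully out (0.8 rad off the frame). Starts at 0.15 to 0.27. A stiff friction hinge: it stays where it is left; about 1 N at the foot moves it.
- lens_prime_mid (a point): Short camera lens, a black cylinder 81 mm in diameter and 82 mm high, 0.2 to 0.42 kg, standing loose; this point is its centre, 41 mm up. It stands in front of the frame's leg, where the leg must come down; it is too wide for many grippers, but slides easily when pushed low.
- photo_print: Flat photo print on the desk, 130 x 90 mm, under 1 mm thick, fixed: things slide over it freely. It lies on one side of the short lens, left or right, where there is room; the mug stands on the other side.
- mug_mid (a point): Loose white mug, bystander, 92 mm in diameter, 95 mm high, its handle (35 mm out) points roughly to the robot; this point is its centre axis half-way up (47 mm).
- lens_zoom_mid (a point): Tall camera lens, bystander, 82 mm in diameter, 130 mm high, beside the frame (left or right); centre, 65 mm up.
- loupe_mid (a point): Black loupe, bystander, 47 mm in diameter, 45 mm high, beside the frame on the side where the tall lens is not; centre, 22 mm up.
- lens_prime: The same short camera lens: centre of its underside.
There are look-alikes about, which are no part of the job. What is shaped like the lens_prime but purple or turquoise is not meant.

How it is judged:
By the outcome, as a careful person would: the job done as asked, in the order asked, and still so for the second after the job is handed in, with the robot touching nothing.
It also fails if it takes over 56 s, if anything falls off the work surface, if the arm or the gripper's body presses on something with over 40 N, if the wrist force passes 120 N, or if a joint passes its speed limit or range.

### The arm

A 6-joint arm with a two-finger parallel gripper is mounted at the origin on a cart in front of the work surface, level with it; the furniture and walls round the work are solid. World frame = base frame: x ahead of the robot, y to its left, z up, the work surface at z = 0. Lengths are in m, angles in rad, forces in N, time in s.
With the tool pointing down it reaches from about 0.3 to 0.875 m from the base axis. Payload 6.4 kg.
Tool frame: the origin (TCP) lies on the centre line of the jaws, within the pads' length; the fingertips stand 25 mm ahead of it and the grasp point (between the pads) lies 6 mm ahead of it; z points along the fingers, y is the line along which they close (so a half turn about z gives the same grasp; the last joint's range is limited). The gripper opens to 85 mm and grips with 20 to 120 N. Pads are 22 mm wide; open, the fingers measure 114 mm over their backs; the gripper's body (76 mm by 85 mm) begins 54 mm behind the grasp point. The pads swing forward as they close: fully open they stand 13 mm farther back than shut.
Start: joints at [-1.524, 0.181, 1.607, -0, 1.354, -0.206], TCP at [0.144, -0.557, 0.23] pointing down, gripper open.
Joint ranges: [-2.99, 2.99], [-0.89, 2.07], [0.3, 2.58], [-1.14, 4.28], [0, 2.63], [-3.12, 3.12]. Speed limits (rad/s): [2.57, 2.57, 3.01, 3.14, 3.14, 3.14].

### API

Orientations are given as a unit quaternion [w, x, y, z].
In Python, from bench import get_obs, camera, hand_in, spot_in gives the robot as it stands.
- The arm moves only by the shell command python3 -m jog 'ROWS'. ROWS is JSON, one flat list of numbers, 7 for each row, row after row: the shift along the tool's x, y, z in m, then the turn, a rotation vector about the tool's x, y, z in rad, then the closure, from 0 (fully open) to 1 (shut). A call has 1 to 20 rows; each row is the pose to reach, as a shift and turn from the pose commanded when the call began, along the tool's axes at that moment; what a row does not reach only later rows make up. A row lasts 1/8 s, in which the tool goes at most 62.5 mm and 10.7 degrees, less where a joint would pass 70% of its speed; a pose out of reach is approached as far as the arm can. A call with a gripper value outside its range is refused whole. The fingers move at their own pace and stop on an object; the grip force is fixed at half the most. Time passes only in rows, so rows that repeat a pose let the fingers close. It gives the time, the measured TCP pose, the force, the opening and the grip force at its end, in the units of the state.
- get_obs(): the state, without advancing time (a new reading comes with each control period).
- camera(name): name is "scene" or "side" or "wrist"; returns a dict with "frame" (384x512x3 uint8, red, green, blue), "mtx" (3x3 intrinsics, pixels), "distortion" ([k1, k2, p1, p2, k3] as OpenCV has them; the pictures are not rectified), "extrinsics" (4x4, takes a point from camera to world coordinates). Camera axes: x right, y up, looking along -z (the intrinsics and any distortion apply to the point x, -y, -z); pixel columns grow to the right and rows downward; lengths in m; the calibration is good to about 2 mm. A picture is of the moment at which its call begins. There is no depth.
- hand_in(): hands the job in; it is judged then, once.
Trained networks look in a picture, given as the dict that the camera call returned (one of the last four; its "shot" number tells which), for a name from the list of things; names that differ only in an ending like _2 or _b are one class to them, and where a whole thing is asked for, a point or a joint stands for the part that bears it (a point fixed in the world has none). Each returns a list of dicts, best first, with "confidence" (0 to 1); they miss things now and then, are a little off and sometimes report something else, mostly with a low value. They report only what shows in the picture. A call takes as long as a camera call. They do not tell look-alikes from the thing itself.
- spot_in(picture, name): "xyz" ([x, y, z] in m, in world coordinates, good to about 4 mm: the middle of the surface that is visible of it).
The state is a dict: "time_s": time; "q": joint angles; "dq": joint speeds; "joint_efforts": joint torques, N m; "eef_pos": TCP position; "eef_rot": TCP orientation; "wrist_force": force on the tool from outside, world axes, zero at the start; "torque": the same for the moment, N m; "opening": opening from 0.0 (shut) to 1.0 (fully open); "grasp_force": force on a finger pad.
Only numpy, scipy, OpenCV 4.12 (cv2) and the standard library are available. Lean on these libraries where they do the work, as an engineer would, in place of code of your own. Each camera call takes 0.05 s, during which the arm holds its last target. There are 200 camera calls.

## Working session

There is one attempt and no reset: what is moved stays moved. The work goes in short steps, Python scripts to look and compute and a shell command to move; the robot and the scene stay as the last step left them, time stands still between calls to the robot, and variables do not carry over. Pictures are saved under pics/ and viewed, at most 12 in all, crops included, and the job is handed in when it is done.

```bash
mkdir -p pics; cat > h.py <<'E'
import numpy as np, cv2, json
from bench import get_obs, camera, hand_in, spot_in
from scipy.spatial.transform import Rotation as R
def rot(o): 
    q=o["eef_rot"]; return R.from_quat([q[1],q[2],q[3],q[0]]).as_matrix()
def save(c,n): cv2.imwrite(f"pics/{n}.png",c["frame"][:,:,::-1])
def proj(c,P):
    E=np.linalg.inv(np.array(c["extrinsics"])); p=(E[:3,:3]@np.atleast_2d(P).T).T+E[:3,3]
    p=p*[1,-1,-1]
    return cv2.projectPoints(p,np.zeros(3),np.zeros(3),np.array(c["mtx"]),np.array(c["distortion"]))[0][:,0]
def ray(c,uv):
    n=cv2.undistortPoints(np.array([[uv]],float),np.array(c["mtx"]),np.array(c["distortion"]))[0,0]
    E=np.array(c["extrinsics"]); d=E[:3,:3]@np.array([n[0],-n[1],-1]); return E[:3,3],d/np.linalg.norm(d)
def atz(c,uv,z):
    o,d=ray(c,uv); return o+d*(z-o[2])/d[2]
def tri(c1,u1,c2,u2):
    A=0;b=0
    for c,u in((c1,u1),(c2,u2)):
        o,d=ray(c,u);M=np.eye(3)-np.outer(d,d);A=A+M;b=b+M@o
    return np.linalg.solve(A,b)
E
python3 - <<'E'
from h import *
ims=[]
for n in ("scene","side"):
    c=camera(n); save(c,n+"0")
    print(n,np.round(np.array(c["extrinsics"]),2).tolist())
    for k in ("card_box","photo_frame","frame_top","leg_hinge","prop_foot","lens_prime_mid","photo_print","mug_mid","lens_zoom_mid","loupe_mid"):
        for d in spot_in(c,k)[:3]: print(k,np.round(d["xyz"],3),round(d["confidence"],2), np.round(proj(c,d["xyz"])[0]))
o=get_obs();print(o["time_s"],o["eef_pos"],np.round(rot(o),2).tolist())
E
```

```text
scene [[-0.85, 0.37, -0.37, 0.25], [-0.52, -0.6, 0.61, 0.46], [0.01, 0.71, 0.7, 0.73], [0.0, 0.0, 0.0, 1.0]]
card_box [0.682 0.099 0.11 ] 0.79 [171. 213.]
photo_frame [0.62  0.03  0.116] 0.79 [210. 203.]
photo_frame [0.451 0.009 0.079] 0.43 [278. 238.]
frame_top [0.618 0.033 0.106] 0.6 [210. 207.]
leg_hinge [0.618 0.031 0.109] 0.86 [211. 206.]
prop_foot [0.539 0.032 0.073] 0.85 [240. 230.]
prop_foot [0.618 0.033 0.107] 0.49 [210. 207.]
lens_prime_mid [ 0.547 -0.298  0.073] 0.92 [299. 151.]
lens_prime_mid [0.453 0.007 0.081] 0.78 [278. 236.]
lens_prime_mid [ 0.436 -0.249  0.078] 0.64 [329. 174.]
photo_print [0.621 0.034 0.106] 0.68 [209. 207.]
photo_print [0.464 0.205 0.002] 0.61 [226. 321.]
mug_mid [ 0.475 -0.128  0.062] 0.65 [296. 200.]
lens_zoom_mid [0.577 0.2   0.12 ] 0.92 [177. 264.]
lens_zoom_mid [0.616 0.03  0.11 ] 0.34 [212. 206.]
loupe_mid [0.615 0.03  0.114] 0.67 [212. 204.]
loupe_mid [ 0.611 -0.122  0.042] 0.5 [248. 187.]
side [[-0.88, 0.26, -0.4, 0.17], [-0.48, -0.48, 0.74, 0.66], [-0.0, 0.84, 0.54, 0.67], [0.0, 0.0, 0.0, 1.0]]
card_box [0.679 0.102 0.115] 0.62 [169. 223.]
photo_frame [0.619 0.033 0.104] 0.87 [209. 219.]
frame_top [0.616 0.04  0.108] 0.89 [209. 219.]
leg_hinge [0.617 0.038 0.106] 0.93 [209. 219.]
leg_hinge [0.448 0.015 0.073] 0.36 [280. 248.]
prop_foot [0.546 0.037 0.072] 0.62 [236. 241.]
lens_prime_mid [0.444 0.015 0.079] 0.98 [282. 247.]
lens_prime_mid [ 0.434 -0.243  0.067] 0.8 [326. 195.]
lens_prime_mid [ 0.542 -0.298  0.07 ] 0.61 [297. 175.]
photo_print [0.466 0.209 0.004] 0.79 [228. 330.]
mug_mid [ 0.475 -0.124  0.069] 0.65 [294. 214.]
lens_zoom_mid [0.581 0.205 0.106] 0.95 [177. 270.]
loupe_mid [ 0.616 -0.112  0.037] 0.6 [242. 211.]
loupe_mid [0.544 0.039 0.074] 0.49 [237. 241.]
1.1 [ 0.14383205 -0.55677138  0.22962215] [[0.97, 0.25, -0.0], [0.25, -0.97, -0.0], [-0.0, 0.0, -1.0]]
```

```bash
python3 - <<'E'
import cv2,numpy as np
a=cv2.imread("pics/scene0.png");b=cv2.imread("pics/side0.png")
f=lambda i:cv2.resize(i[110:370,110:370],(600,600),interpolation=cv2.INTER_CUBIC)
cv2.imwrite("pics/s0.png",f(a));cv2.imwrite("pics/d0.png",f(b))
E
```

```text
(no output)
```

View pics/s0.png

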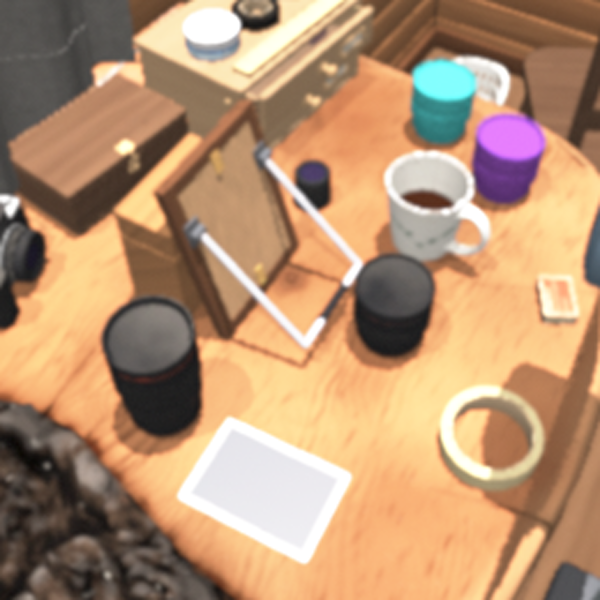

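View pics/d0.png

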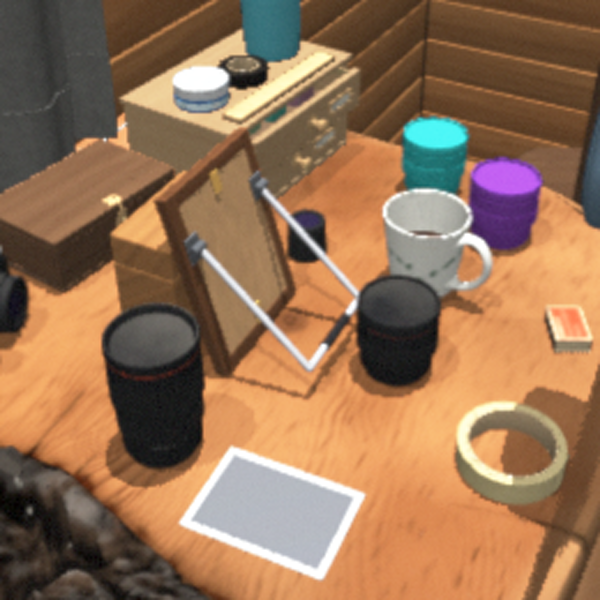

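The pictures show the lens just in front of the foot bar (scene crop lens top ~(394,287), foot corners (308,344) and (360,265)). The print is on the +y side with room, and the mug is on the -y side. Next I fit poses.

```bash
cat > fit.py <<'E'
from h import *
from scipy.optimize import least_squares
def framepts(p):
    x,y,yaw,lean,leg=p
    Rm=(R.from_euler('z',yaw)*R.from_euler('y',lean)).as_matrix()
    a=.3+leg; fx,fz=-.012-.155*np.sin(a),.14-.155*np.cos(a)
    L=np.array([[-.007,.075,.2],[-.007,-.075,.2],[-.007,-.075,0],[-.007,.075,0],[fx,.058,fz],[fx,-.058,fz],[-.012,.058,.14],[-.012,-.058,.14]])
    z0=.007*abs(np.sin(lean))
    return L@Rm.T+[x,y,z0]
E
python3 - <<'E'
from fit import *
s=camera("scene");d=camera("side")
px=lambda a:110+np.array(a,float)*260/600
S=px([(168,190),(250,108),(298,245),(228,333),(308,344),(360,265),(195,230),(262,153)])
D=px([(166,203),(245,135),(296,290),(226,370),(311,365),(357,297),(195,247),(258,183)])
f=lambda p:np.r_[(proj(s,framepts(p))-S).ravel(),(proj(d,framepts(p))-D).ravel()]
r=least_squares(f,[.6,.03,0,.26,.2],loss='soft_l1');print(np.round(r.x,3));print(np.round(f(r.x).reshape(-1,2),1).tolist())
P=framepts(r.x);print(np.round(P,3).tolist())
for n,u,v,z in(("lens",(394,287),(397,302),.082),("mug",(430,183),(428,218),.095),("loupe",(313,170),(307,221),.045),("zoom",(151,334),(152,330),.13),("pr",(235,420),(237,449),0),("pr",(350,473),(364,493),0),("pr",(305,560),(322,576),0),("pr",(180,495),(181,520),0),("tape",(492,435),(510,450),.015)):
    print(n,np.round(atz(s,px(u),z),3),np.round(atz(d,px(v),z),3))
E
```

```text
[0.598 0.022 0.055 0.262 0.278]
[[-2.6, 1.3], [0.3, -4.3], [0.2, -0.8], [-0.3, 3.1], [-0.8, -0.5], [-0.5, -1.2], [1.3, 0.4], [-0.1, 1.4], [-0.8, -1.5], [0.7, -4.0], [-0.4, -0.4], [0.1, 2.6], [-0.3, 0.3], [1.1, -0.7], [1.4, -0.3], [0.1, 1.2]]
[[0.639, 0.099, 0.197], [0.648, -0.051, 0.197], [0.596, -0.053, 0.004], [0.588, 0.096, 0.004], [0.505, 0.075, 0.037], [0.511, -0.041, 0.037], [0.62, 0.081, 0.14], [0.626, -0.035, 0.14]]
lens [0.45  0.001 0.082] [0.451 0.001 0.082]
mug [ 0.478 -0.133  0.095] [ 0.474 -0.126  0.095]
loupe [ 0.622 -0.128  0.045] [ 0.619 -0.123  0.045]
zoom [0.589 0.19  0.13 ] [0.594 0.187 0.13 ]
pr [0.529 0.165 0.   ] [0.529 0.167 0.   ]
pr [0.408 0.154 0.   ] [0.407 0.155 0.   ]
pr [0.4   0.244 0.   ] [0.4   0.243 0.   ]
pr [0.527 0.254 0.   ] [0.529 0.253 0.   ]
tape [0.309 0.059 0.015] [0.309 0.063 0.015]
```

```bash
cat >> h.py <<'E'
def go(pts,yaw=None):
    "print tool-frame shifts to world TCP points, and turn for tool y at world angle yaw"
    o=get_obs();M=rot(o)
    for p in pts: print(p,"->",np.round(M.T@(np.array(p)-o["eef_pos"]),4))
    if yaw is not None:
        T=np.array([[-np.sin(yaw),np.cos(yaw),0],[np.cos(yaw),np.sin(yaw),0],[0,0,-1]])
        print("turn",np.round(R.from_matrix(M.T@T).as_rotvec(),3))
E
python3 -c "
from h import *
go([(.447,-.058,.2),(.447,-.058,.15),(.447,-.058,.055)],0.)"
```

```text
(0.447, -0.058, 0.2) -> [ 0.4183 -0.407   0.0296]
(0.447, -0.058, 0.15) -> [ 0.4183 -0.407   0.0796]
(0.447, -0.058, 0.055) -> [ 0.4183 -0.407   0.1746]
turn [-0.    -0.    -1.318]
```

```bash
python3 -m jog '[0.418,-0.407,0.03,0,0,-1.318,0.5, 0.418,-0.407,0.03,0,0,-1.318,0.5, 0.418,-0.407,0.03,0,0,-1.318,0.5, 0.418,-0.407,0.03,0,0,-1.318,0.5, 0.418,-0.407,0.03,0,0,-1.318,0.5, 0.418,-0.407,0.03,0,0,-1.318,0.5, 0.418,-0.407,0.03,0,0,-1.318,0.5, 0.418,-0.407,0.03,0,0,-1.318,0.5, 0.418,-0.407,0.03,0,0,-1.318,0.5, 0.418,-0.407,0.03,0,0,-1.318,0.5, 0.418,-0.407,0.03,0,0,-1.318,0.5, 0.418,-0.407,0.03,0,0,-1.318,0.5, 0.418,-0.407,0.08,0,0,-1.318,0.5, 0.418,-0.407,0.08,0,0,-1.318,0.5]'
python3 -c "
from h import *
c=camera('wrist');save(c,'w1')
go([(.447,-.058,.055)],0.)
d=spot_in(c,'lens_prime_mid')
for e in d: print(e)
print(np.round(proj(c,[(.45,.001,.082),(.476,-.13,.095)])))"
```

```text
time_s: 2.95
eef_pos: [0.4436, -0.0582, 0.1468]
eef_rot: [-0.003, 0.708, 0.706, -0.002]
wrist_force: [-0.5, -0.0, -0.0]
opening: 0.497
grasp_force: 0.0
(0.447, -0.058, 0.055) -> [0.0005 0.0021 0.0939]
turn [-0.004 -0.001 -0.002]
{'xyz': [0.453, -0.0064, 0.0784], 'confidence': 0.63}
{'xyz': [0.4356, -0.2304, 0.0107], 'confidence': 0.6}
[[272. 112.]
 [308. 300.]]
```

View pics/w1.png

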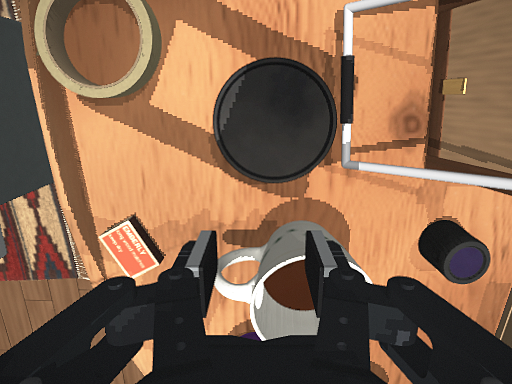

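The wrist view shows the lens top at (275,118), near the predicted (272,112), with a clear gap to the mug (rim around (308,300)). I descend there and push towards +y.

```bash
python3 -m jog '[0,0.002,0.04,0,0,0,0.5, 0,0.002,0.08,0,0,0,0.5, 0,0.002,0.092,0,0,0,0.5, 0,0.002,0.092,0,0,0,0.5, 0.01,0.002,0.092,0,0,0,0.5, 0.02,0.002,0.092,0,0,0,0.5, 0.03,0.002,0.092,0,0,0,0.5, 0.045,0.002,0.092,0,0,0,0.5, 0.06,0.002,0.092,0,0,0,0.5, 0.075,0.002,0.092,0,0,0,0.5, 0.09,0.002,0.092,0,0,0,0.5, 0.105,0.002,0.092,0,0,0,0.5, 0.12,0.002,0.092,0,0,0,0.5, 0.135,0.002,0.092,0,0,0,0.5, 0.15,0.002,0.092,0,0,0,0.5, 0.163,0.002,0.092,0,0,0,0.5, 0.173,0.002,0.092,0,0,0,0.5, 0.178,0.002,0.092,0,0,0,0.5, 0.178,0.002,0.092,0,0,0,0.5, 0.16,0.002,0.092,0,0,0,0.5]'
python3 -c "
from h import *
for n in('scene','side'):
  c=camera(n);save(c,n+'2')
  for k in('lens_prime_mid','prop_foot','mug_mid'):
    for d in spot_in(c,k)[:2]:print(k,np.round(d['xyz'],3),round(d['confidence'],2))
cv2.imwrite('pics/b2.png',np.hstack([cv2.resize(cv2.imread('pics/%s2.png'%n)[130:350,130:350],(400,400),interpolation=cv2.INTER_CUBIC) for n in('scene','side')]))"
```

```text
time_s: 5.55
eef_pos: [0.4481, 0.1026, 0.0571]
eef_rot: [-0.001, 0.707, 0.708, -0.0]
wrist_force: [-0.0, -0.4, 0.2]
opening: 0.499
grasp_force: 0.0
lens_prime_mid [0.446 0.175 0.082] 0.65
prop_foot [0.572 0.078 0.103] 0.63
mug_mid [ 0.451 -0.109  0.048] 0.85
lens_prime_mid [0.443 0.179 0.081] 0.97
lens_prime_mid [ 0.539 -0.298  0.069] 0.6
mug_mid [ 0.467 -0.121  0.065] 0.98
mug_mid [0.675 0.101 0.119] 0.73
```

View pics/b2.png

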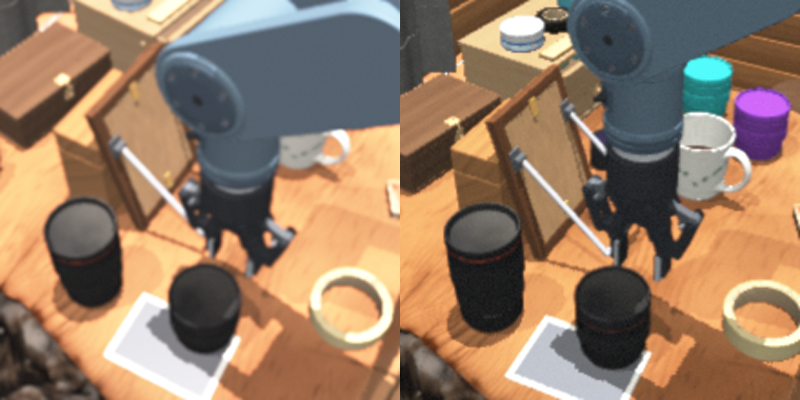

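Lens now stands upright on the print (around (205,310) in the left picture) and the mug is untouched. I lift and look at the foot bar.

```bash
python3 -m jog '[-0.05,0,0,0,0,0,1, -0.06,0,-0.05,0,0,0,1, -0.1,0.05,-0.1,0,0,0,1, -0.14,0.085,-0.15,0,0,0,1, -0.14,0.085,-0.17,0,0,0,1, -0.14,0.085,-0.17,0,0,0,1]'
python3 -c "
from h import *
c=camera('wrist');save(c,'w3')
for k in('prop_foot','leg_hinge'):
  for d in spot_in(c,k)[:2]:print(k,np.round(d['xyz'],3),round(d['confidence'],2),proj(c,d['xyz']))
from fit import *
print(np.round(proj(c,framepts([0.598,0.022,0.055,0.262,0.265]))).tolist())
np.save('w3.npy',c,allow_pickle=True)"
```

```text
time_s: 6.7
eef_pos: [0.5368, -0.0397, 0.2314]
eef_rot: [0.003, 0.708, 0.707, 0.002]
wrist_force: [-0.3, 0.1, 0.1]
opening: -0.001
grasp_force: 0.0
prop_foot [0.551 0.043 0.085] 0.93 [[276.15631992  78.64666505]]
leg_hinge [0.629 0.03  0.146] 0.92 [[393.00695671  95.15398918]]
[[464.0, -45.0], [439.0, 230.0], [309.0, 167.0], [306.0, 30.0], [228.0, 48.0], [237.0, 162.0], [382.0, 17.0], [376.0, 181.0]]
```

View pics/w3.png

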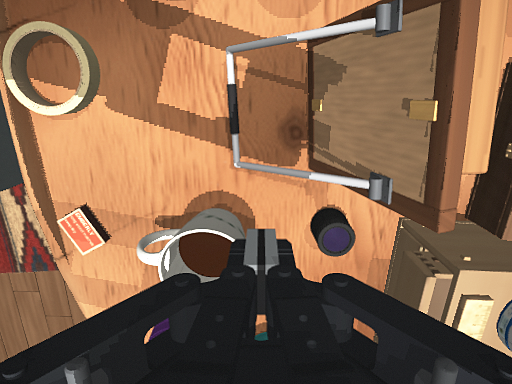

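The wrist view matches the fitted pose to about 2 mm (foot corners at (230,51) and (237,165)). I insert the closed fingers through the U.

```bash
python3 -m jog '[0.056,0,0,0,0,0,1, 0.056,0,0.04,0,0,0,1, 0.056,0,0.09,0,0,0,1, 0.056,0,0.14,0,0,0,1, 0.056,0,0.17,0,0,0,1, 0.056,0,0.187,0,0,0,1, 0.056,0,0.189,0,0,0,1, 0.056,0,0.189,0,0,0,1]'
python3 -c "
from h import *
go([(.528,.016,.042),(.507,.016,.068)],0)
c=camera('scene');save(c,'s4');c=camera('side');save(c,'d4')
cv2.imwrite('pics/b4.png',np.hstack([cv2.resize(cv2.imread('pics/%s4.png'%n)[150:290,170:310],(400,400),interpolation=cv2.INTER_CUBIC) for n in('s','d')]))"
```

```text
time_s: 7.85
eef_pos: [0.5344, 0.0179, 0.0394]
eef_rot: [0.001, 0.707, 0.707, 0.0]
wrist_force: [0.7, -0.6, 1.5]
opening: 0.0
grasp_force: 0.0
(0.528, 0.016, 0.042) -> [-0.0019 -0.0064 -0.0026]
(0.507, 0.016, 0.068) -> [-0.0019 -0.0274 -0.0286]
turn [0.001 0.    0.   ]
```

View pics/b4.png

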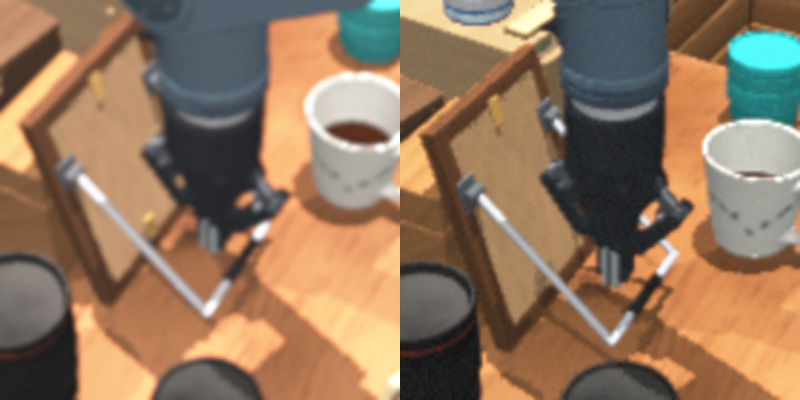

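```bash
python3 -m jog '[-0.001,-0.004,-0.002,0,0,0,1, -0.001,-0.007,-0.004,0,0,0,1, -0.001,-0.01,-0.007,0,0,0,1, -0.001,-0.013,-0.010,0,0,0,1, -0.001,-0.0155,-0.013,0,0,0,1, -0.001,-0.018,-0.016,0,0,0,1, -0.001,-0.020,-0.019,0,0,0,1, -0.001,-0.020,-0.019,0,0,0,1]'
python3 -c "
from h import *
from fit import *
s=camera('scene');d=camera('side');save(s,'s5');save(d,'d5')
np.save('c5.npy',[s,d],allow_pickle=True)
for L in(.27,.4,.5):print(L,np.round(proj(s,framepts([0.598,0.022,0.055,0.262,L]))[4:6]).tolist(),np.round(proj(d,framepts([0.598,0.022,0.055,0.262,L]))[4:6]).tolist())
cv2.imwrite('pics/b5.png',np.hstack([cv2.resize(cv2.imread('pics/%s5.png'%n)[150:290,170:310],(400,400),interpolation=cv2.INTER_CUBIC) for n in('s','d')]))"
```

```text
time_s: 8.95
eef_pos: [0.5138, 0.0169, 0.0579]
eef_rot: [0.0, 0.707, 0.707, 0.0]
wrist_force: [-0.0, 0.6, -0.5]
opening: -0.0
grasp_force: 0.0
0.27 [[242.0, 259.0], [265.0, 224.0]] [[244.0, 269.0], [266.0, 238.0]]
0.4 [[247.0, 257.0], [270.0, 222.0]] [[249.0, 265.0], [271.0, 235.0]]
0.5 [[251.0, 255.0], [274.0, 219.0]] [[253.0, 262.0], [274.0, 231.0]]
```

View pics/b5.png

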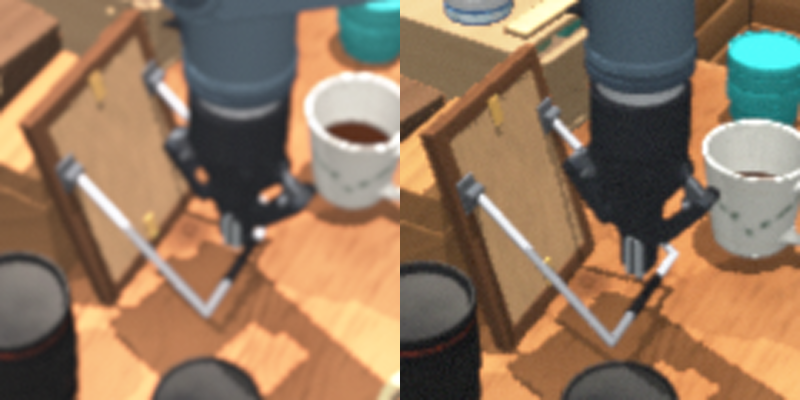

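The foot corner, at scene pixel (243,259), has not moved, so the tips were still short of or above the bar. I back off, go deeper and pull again.

```bash
cat > track.py <<'E'
from fit import *
ref=np.load('c5.npy',allow_pickle=True)
pos=[(243,259.5),(244,269.8)]
P0=[.598,.022,.055,.262,.27]
def track():
    out=[]
    for n,r,p in zip(('scene','side'),ref,pos):
        c=camera(n); u,v=int(p[0]),int(p[1]); U=4
        f=lambda im,a,b,w,h:cv2.resize(im[b-h:b+h,a-w:a+w],None,fx=U,fy=U,interpolation=cv2.INTER_CUBIC)
        t=f(r['frame'],u-1,v-2,6,6); s=f(c['frame'],u,v,24,24)
        m=cv2.matchTemplate(s,t,cv2.TM_CCOEFF_NORMED); _,q,_,l=cv2.minMaxLoc(m)
        # offset relative to reference
        sh=((l[0]/U-24+6+1), (l[1]/U-24+6+2))
        best=[np.hypot(*(np.array(sh)-(proj(c,framepts(P0[:4]+[L]))[4]-proj(c,framepts(P0))[4]))) for L in np.arange(.2,.7,.01)]
        k=int(np.argmin(best)); print(n,"shift",sh,"q",round(q,2),"leg~",round(.2+.01*k,2),"resid",round(best[k],1))
    o=get_obs(); print("F",np.round(o['wrist_force'],1),"tcp",np.round(o['eef_pos'],4))
E
python3 -m jog '[0,0.014,0,0,0,0,1, 0,0.014,0.012,0,0,0,1, 0,0.014,0.025,0,0,0,1, 0,0.011,0.025,0,0,0,1, 0,0.008,0.025,0,0,0,1, 0,0.005,0.025,0,0,0,1, 0,0.002,0.024,0,0,0,1, 0,-0.001,0.022,0,0,0,1, 0,-0.003,0.020,0,0,0,1, 0,-0.003,0.020,0,0,0,1]'
python3 -c "
from track import *
track()"
```

```text
time_s: 10.3
eef_pos: [0.5106, 0.0168, 0.0379]
eef_rot: [0.0, 0.707, 0.707, -0.0]
wrist_force: [0.3, -0.5, 0.0]
opening: 0.001
grasp_force: 0.4
scene shift (4.0, 0.5) q 0.99 leg~ 0.36 resid 1.7
side shift (4.25, -0.5) q 0.99 leg~ 0.35 resid 1.9
F [-0.1 -0.5  0.4] tcp [0.5105 0.0169 0.0376]
```

```bash
cat >> track.py <<'E'
def pts():
    for n,r in zip(('scene','side'),ref):
        c=camera(n); U=4
        for i in(3,0,6,4):
            p=proj(c,framepts(P0))[i]; u,v=np.round(p).astype(int)
            f=lambda im,w:cv2.resize(im[v-w:v+w,u-w:u+w],None,fx=U,fy=U,interpolation=cv2.INTER_CUBIC)
            m=cv2.matchTemplate(f(c['frame'],22),f(r['frame'],7),cv2.TM_CCOEFF_NORMED);_,q,_,l=cv2.minMaxLoc(m)
            print(n,("foot","top","bottom","","cornerfoot","","hinge")[[4,0,3,6].index(i) and {0:1,3:2,6:6}[i] or 0],(l[0]/U-15,l[1]/U-15),round(q,2))
E
python3 -c "
from track import *
pts()"
```

```text
scene bottom (0.5, 0.25) 0.98
scene top (3.0, 1.0) 0.99
scene hinge (2.25, 0.75) 0.99
scene foot (4.0, 0.5) 0.99
side bottom (0.25, 0.0) 0.97
side top (2.25, -1.25) 0.91
side hinge (2.25, 0.25) 0.99
side foot (4.25, -0.5) 0.98
```

Tracking shows the frame's top came ~3 px with the pull, so the force is too horizontal. I'll tilt the fingers 15° and pull mainly upward, so the force follows the leg's arc and keeps the frame on the box.

```bash
python3 -m jog '[0,0.006,0,0.13,0,0,1, 0,0.006,0.002,0.26,0,0,1, 0,0.003,0.002,0.26,0,0,1, 0,0,0,0.26,0,0,1, 0,-0.001,-0.004,0.26,0,0,1, 0,-0.002,-0.008,0.26,0,0,1, 0,-0.003,-0.012,0.26,0,0,1, 0,-0.003,-0.012,0.26,0,0,1]'
python3 -c "
from track import *
pts()"
```

```text
time_s: 11.5
eef_pos: [0.5079, 0.0169, 0.0502]
eef_rot: [-0.091, 0.701, 0.701, -0.091]
wrist_force: [-0.2, -0.3, -0.9]
opening: -0.001
grasp_force: 0.0
scene bottom (0.25, -0.5) 0.8
scene top (0.0, -0.25) 0.98
scene hinge (0.0, 0.0) 0.96
scene foot (5.25, -1.5) 0.76
side bottom (0.25, -0.25) 0.84
side top (0.0, 0.0) 0.97
side hinge (-0.25, -0.25) 0.96
side foot (5.5, -3.75) 0.91
```

```bash
python3 -m jog '[0,-0.002,-0.003,0,0,0,1, 0,-0.004,-0.006,0,0,0,1, 0,-0.006,-0.009,0,0,0,1, 0,-0.008,-0.0115,0,0,0,1, 0,-0.010,-0.014,0,0,0,1, 0,-0.010,-0.014,0,0,0,1]'
python3 -c "
from track import *
pts();track()"
```

```text
time_s: 12.35
eef_pos: [0.5018, 0.0169, 0.066]
eef_rot: [-0.091, 0.701, 0.701, -0.092]
wrist_force: [-0.9, 0.8, 0.1]
opening: 0.0
grasp_force: 0.0
scene bottom (0.5, -0.25) 0.83
scene top (0.0, 0.0) 0.99
scene hinge (0.0, 0.0) 0.96
scene foot (5.25, -1.75) 0.75
side bottom (0.25, -0.25) 0.84
side top (0.0, 0.0) 0.98
side hinge (-0.25, -0.25) 0.96
side foot (5.5, -3.75) 0.88
scene shift (5.25, -1.75) q 0.83 leg~ 0.41 resid 0.1
side shift (5.5, -3.75) q 0.87 leg~ 0.41 resid 0.2
F [0.2 0.6 0.9] tcp [0.5016 0.0169 0.0656]
```

```bash
python3 -c "
from h import *
a=[cv2.resize(camera(n)['frame'][170:290,200:320,::-1],(400,400),interpolation=cv2.INTER_CUBIC) for n in('scene','side')]
w=camera('wrist');cv2.imwrite('pics/b6.png',np.hstack(a))
d=cv2.resize(w['frame'][0:240,100:420,::-1],(267,200));b=np.vstack([np.hstack(a),np.hstack([d,np.zeros((200,533,3),np.uint8)])]);cv2.imwrite('pics/b6.png',b)"
```

```text
(no output)
```

View pics/b6.png

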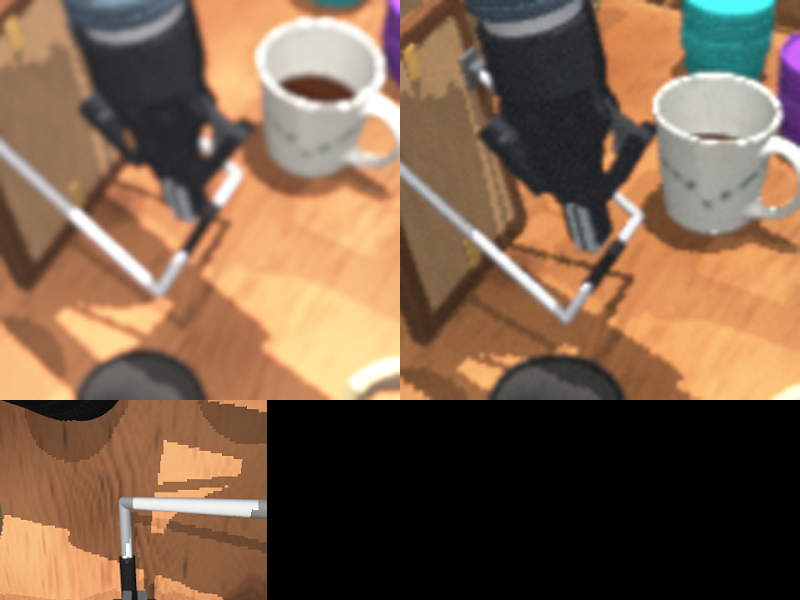

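```bash
python3 -c "
from fit import *
o=get_obs();M=rot(o);c=camera('side');s=camera('scene')
for l in(0,.01,.02,.025): 
  t=o['eef_pos']+M@[0,0,l];print(l,np.round(t,4),proj(s,t).round(1),proj(c,t).round(1))
P=framepts([.598,.022,.055,.262,.41]);print(P[4:6].round(4),proj(s,P[4:6]).round(1).tolist(),proj(c,P[4:6]).round(1).tolist())
px=lambda u,o:np.array(u)*.3+[200,170]
print('obs',px((160,290),0),px((238,170),0),px((567-400,318),0),px((640-400,214),0),'tip',px((188,217),0),px((590-400,248),0))
for L in(.27,.3,.4,.45,.5):
  q=framepts([.598,.022,.055,.262,L])[4:6].mean(0);print(L,q.round(4))
"
```

```text
0 [0.5016 0.0169 0.0656] [[257.1 234.1]] [[258.1 243.6]]
0.01 [0.499  0.0169 0.0559] [[258.  237.1]] [[259.1 247.3]]
0.02 [0.4965 0.0169 0.0463] [[258.8 240.1]] [[260.  250.9]]
0.025 [0.4952 0.0169 0.0414] [[259.2 241.5]] [[260.5 252.7]]
[[ 0.4916  0.0742  0.0528]
 [ 0.498  -0.0416  0.0528]] [[247.7, 257.0], [270.6, 221.5]] [[249.8, 264.8], [270.9, 234.2]]
obs [248. 257.] [271.4 221. ] [250.1 265.4] [272.  234.2] tip [256.4 235.1] [257.  244.4]
0.27 [0.5082 0.0171 0.0358]
0.3 [0.5051 0.0169 0.0393]
0.4 [0.4957 0.0164 0.0515]
0.45 [0.4914 0.0161 0.058 ]
0.5 [0.4875 0.0159 0.0646]
```

The fingertips (side crop (590,248)) sit above the bar: they reach less far ahead of the TCP than assumed. I back off, go deeper and pull along the arc again.

```bash
python3 -m jog '[0,0.018,-0.005,0,0,0,1, 0,0.022,0.015,0,0,0,1, 0,0.0275,0.0316,0,0,0,1, 0,0.0275,0.0316,0,0,0,1, 0,0.022,0.033,0,0,0,1, 0,0.017,0.0345,0,0,0,1, 0,0.013,0.0354,0,0,0,1, 0,0.010,0.032,0,0,0,1, 0,0.007,0.0288,0,0,0,1, 0,0.0035,0.0245,0,0,0,1, 0,0,0.0203,0,0,0,1, 0,0,0.0203,0,0,0,1]'
python3 -c "
from track import *
pts();track()"
```

```text
time_s: 14.3
eef_pos: [0.4963, 0.0169, 0.0465]
eef_rot: [-0.092, 0.701, 0.701, -0.092]
wrist_force: [-0.4, -0.2, 0.3]
opening: 0.0
grasp_force: 0.1
scene bottom (3.0, 1.0) 0.79
scene top (-0.5, 0.5) 1.0
scene hinge (0.25, 0.25) 0.96
scene foot (9.75, -3.75) 0.9
side bottom (3.25, 0.5) 0.82
side top (-0.75, 0.75) 0.99
side hinge (0.25, 0.0) 0.95
side foot (10.0, -8.25) 0.85
scene shift (9.75, -3.75) q 0.95 leg~ 0.54 resid 0.8
side shift (10.0, -8.25) q 0.83 leg~ 0.53 resid 0.4
F [ 1.1 -0.9  1.4] tcp [0.4962 0.0169 0.0459]
```

```bash
python3 -m jog '[0,0.006,-0.0015,0,0,0,1, 0,0.0116,-0.003,-0.1,0,0,1, 0,0.0116,-0.003,-0.26,0,0,1, 0,0.0116,-0.003,-0.26,0,0,1, 0,0.004,-0.032,-0.26,0,0,1, 0,-0.009,-0.08,-0.26,0,0,1, 0,-0.022,-0.13,-0.26,0,0,1, 0,-0.035,-0.18,-0.26,0,0,0.8, 0,-0.048,-0.23,-0.26,0,0,0.5, 0,-0.053,-0.2445,-0.26,0,0,0.45, -0.05,-0.053,-0.2445,-0.26,0,0,0.45, -0.1,-0.053,-0.2445,-0.26,0,0,0.45, -0.1,-0.053,-0.2445,-0.26,0,0,0.45]'
python3 - <<'E'
from track import *
from scipy.optimize import least_squares
cs=[camera('scene'),camera('side')]
np.save('c7.npy',cs,allow_pickle=True)
obs=[]
for c,r in zip(cs,ref):
    U=4;row=[]
    for i in(3,0,6,4):
        p=proj(c,framepts(P0))[i];u,v=np.round(p).astype(int)
        f=lambda im,w:cv2.resize(im[v-w:v+w,u-w:u+w],None,fx=U,fy=U,interpolation=cv2.INTER_CUBIC)
        m=cv2.matchTemplate(f(c['frame'],22),f(r['frame'],7),cv2.TM_CCOEFF_NORMED);_,q,_,l=cv2.minMaxLoc(m)
        row.append([l[0]/U-15,l[1]/U-15]);print(i,row[-1],round(q,2))
    obs.append(row)
def res(p):
    q=[P0[0]+p[0],P0[1],P0[2],P0[3]+p[1],P0[4]+p[2]]
    return np.concatenate([((proj(c,framepts(q))-proj(c,framepts(P0)))[[3,0,6,4]]-o).ravel() for c,o in zip(cs,obs)])
r=least_squares(res,[0,0,.2],loss='soft_l1');print("dx,dlean,dleg",r.x.round(4),res(r.x).round(1))
E
```

```text
time_s: 16.12
eef_pos: [0.5081, -0.0861, 0.2955]
eef_rot: [-0.001, 0.709, 0.705, -0.001]
wrist_force: [-0.6, 1.2, 0.6]
opening: 0.552
grasp_force: 0.0
3 [2.25, 1.75] 0.86
0 [-0.75, 0.5] 1.0
6 [0.25, 0.0] 0.98
4 [9.75, -3.5] 0.82
3 [2.5, 1.25] 0.87
0 [-0.75, 0.75] 0.99
6 [0.25, -0.25] 0.96
4 [10.25, -8.25] 0.87
dx,dlean,dleg [-0.0071  0.0457  0.2251] [ 0.1 -0.6  0.1 -0.   0.   0.5 -0.1 -0.5  0.1 -0.4  0.  -0.1  0.   0.8
 -0.1  0.1]
```

The leg is at its stop: the fit gives about 0.495, the base slid 7 mm once the stop was reached, and the frame is still on the box. Next I straddle the frame's top edge.

```bash
python3 -c "
from fit import *
P=framepts([.591,.022,.055,.308,.495]);print(P.round(3).tolist())
go([(.648,.025,.295),(.648,.025,.172)],.055)"
```

```text
[[0.641, 0.1, 0.195], [0.649, -0.05, 0.195], [0.588, -0.053, 0.004], [0.58, 0.097, 0.004], [0.481, 0.074, 0.069], [0.487, -0.042, 0.069], [0.619, 0.082, 0.139], [0.625, -0.034, 0.139]]
(0.648, 0.025, 0.295) -> [0.1087 0.1397 0.0002]
(0.648, 0.025, 0.172) -> [0.1085 0.14   0.1232]
turn [-0.003 -0.001 -0.057]
```

```bash
python3 -m jog '[0.055,0.05,0,0,0,-0.057,0.44, 0.1085,0.1,0,0,0,-0.057,0.44, 0.1085,0.14,0,0,0,-0.057,0.44, 0.1085,0.14,0.02,0,0,-0.057,0.44, 0.1085,0.14,0.04,0,0,-0.057,0.44, 0.1085,0.14,0.04,0,0,-0.057,0.44]'
python3 -c "
from fit import *
c=camera('wrist');s=camera('side')
P=framepts([.591,.022,.055,.308,.495]);o=get_obs();M=rot(o)
im=c['frame'][:,:,::-1].copy();im2=s['frame'][:,:,::-1].copy()
for p in proj(c,P[:2]): cv2.circle(im,tuple(int(v) for v in p),3,(0,255,0),1)
for p in proj(s,P[:6]): cv2.circle(im2,tuple(int(v) for v in p),1,(0,255,0),-1)
cv2.imwrite('pics/b8.png',np.hstack([cv2.resize(im,(448,336)),cv2.resize(im2[120:280,150:310],(336,336))]));go([(.648,.025,.172)],.055)
print(proj(c,P[:2]))"
```

```text
time_s: 16.98
eef_pos: [0.6457, 0.0257, 0.2531]
eef_rot: [-0.002, 0.687, 0.727, -0.002]
wrist_force: [-1.1, -0.3, 0.1]
opening: 0.56
grasp_force: 0.0
(0.648, 0.025, 0.172) -> [-0.0001  0.0006  0.0845]
turn [-0.     0.     0.001]
[[261.56695811  86.90669041]
 [261.3372237  299.18189973]]
```

View pics/b8.png

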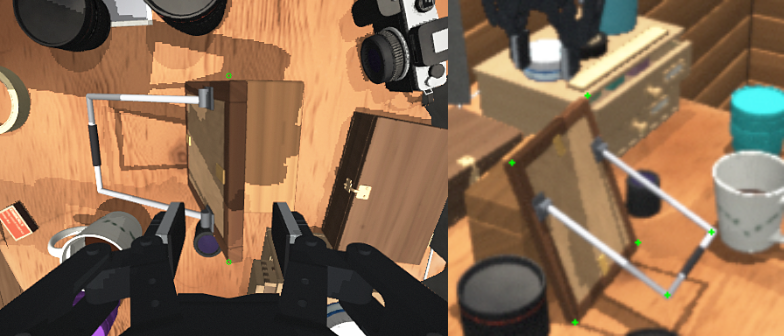

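The wrist view shows the frame's top edge at x≈228–246 between the open fingers, matching the prediction. I descend and narrow the gap.

```bash
python3 -m jog '[0,0.004,0.02,0,0,0,0.44, 0,0.004,0.045,0,0,0,0.44, 0,0.004,0.065,0,0,0,0.44, 0,0.004,0.08,0,0,0,0.44, 0,0.004,0.08,0,0,0,0.44, 0,0.004,0.08,0,0,0,0.55, 0,0.004,0.08,0,0,0,0.62, 0,0.004,0.08,0,0,0,0.62]'
python3 -c "
from track import *
pts();print(get_obs()['torque'])"
```

```text
time_s: 18.08
eef_pos: [0.6525, 0.0256, 0.1768]
eef_rot: [0.001, 0.687, 0.727, 0.0]
wrist_force: [0.7, 0.2, -0.8]
opening: 0.381
grasp_force: 0.0
scene bottom (2.25, 1.75) 0.86
scene top (-1.0, 0.25) 0.97
scene hinge (0.0, 0.0) 0.92
scene foot (9.5, -3.0) 0.59
side bottom (2.5, 1.25) 0.87
side top (-1.0, 1.0) 0.88
side hinge (0.25, -0.25) 0.91
side foot (10.0, -8.25) 0.61
[-0.0185783   0.03517349  0.00246681]
```

```bash
python3 -m jog '[0,-0.007,0,0,0,0,0.62, 0,-0.014,0,0,0,0,0.62, 0,-0.021,0,0,0,0,0.62, 0,-0.028,0,0,0,0,0.62, 0,-0.035,0,0,0,0,0.62, 0,-0.041,0,0,0,0,0.62, 0,-0.047,0,0,0,0,0.62, 0,-0.052,0,0,0,0,0.62, 0,-0.057,0,0,0,0,0.62, 0,-0.062,0,0,0,0,0.62, 0,-0.067,0,0,0,0,0.62, 0,-0.072,0,0,0,0,0.62, 0,-0.077,0,0,0,0,0.62, 0,-0.082,0,0,0,0,0.62, 0,-0.087,0,0,0,0,0.62, 0,-0.092,0,0,0,0,0.62, 0,-0.097,0,0,0,0,0.62, 0,-0.101,0,0,0,0,0.62, 0,-0.103,0,0,0,0,0.62, 0,-0.103,0,0,0,0,0.62]'
python3 -c "
from fit import *
ims=[]
for n in('scene','side'):
  c=camera(n);im=c['frame'][:,:,::-1].copy()
  P=framepts([.591,.022,.055,-.23,.5])
  for p in proj(c,P[:6]): cv2.circle(im,tuple(int(v) for v in p),1,(0,255,0),-1)
  ims.append(cv2.resize(im[120:290,140:310],(400,400),interpolation=cv2.INTER_CUBIC))
cv2.imwrite('pics/b9.png',np.hstack(ims))"
```

```text
time_s: 20.68
eef_pos: [0.5493, 0.0197, 0.1762]
eef_rot: [0.0, 0.687, 0.727, 0.0]
wrist_force: [0.8, -0.1, 0.5]
opening: 0.38
grasp_force: 0.0
```

View pics/b9.png

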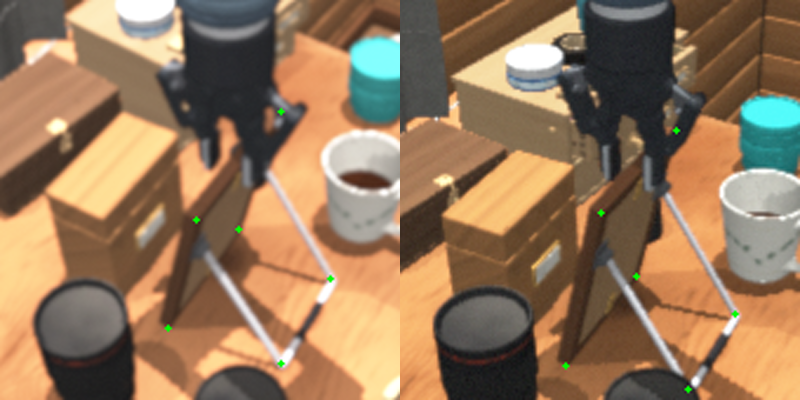

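The frame stands on its leg, with the foot corners on the predicted points and clear of the box. I open and lift away.

```bash
python3 -m jog '[0,0,0,0,0,0,0.5, 0,0,0,0,0,0,0.4, 0,0,-0.01,0,0,0,0.4, 0,0,-0.03,0,0,0,0.4, 0,0,-0.06,0,0,0,0.4, 0,0,-0.1,0,0,0,0.4, -0.05,0,-0.13,0,0,0,0.4, -0.11,0,-0.13,0,0,0,0.4, -0.17,0,-0.13,0,0,0,0.4, -0.23,0,-0.13,0,0,0,0.4, -0.23,0,-0.13,0,0,0,0.4, -0.23,0,-0.13,0,0,0,0.4, -0.23,0,-0.13,0,0,0,0.4]'
python3 -c "
from fit import *
ims=[]
for n in('scene','side'):
  c=camera(n);im=c['frame'][:,:,::-1].copy()
  for k in ('lens_prime_mid','mug_mid','lens_zoom_mid','loupe_mid'):
    d=spot_in(c,k)[:1];print(k,[np.round(e['xyz'],3) for e in d])
  P=framepts([.591,.022,.055,-.23,.5])
  for p in proj(c,P[:6]): cv2.circle(im,tuple(int(v) for v in p),1,(0,255,0),-1)
  ims.append(cv2.resize(im[120:320,130:330],(400,400),interpolation=cv2.INTER_CUBIC))
cv2.imwrite('pics/b10.png',np.hstack(ims))"
```

```text
time_s: 22.4
eef_pos: [0.5625, -0.2085, 0.3064]
eef_rot: [0.0, 0.686, 0.728, 0.0]
wrist_force: [0.0, -0.0, -0.2]
opening: 0.599
grasp_force: 0.0
lens_prime_mid [array([0.446, 0.175, 0.08 ])]
mug_mid [array([ 0.471, -0.128,  0.063])]
lens_zoom_mid [array([0.575, 0.202, 0.121])]
loupe_mid []
lens_prime_mid [array([0.44 , 0.182, 0.079])]
mug_mid [array([ 0.473, -0.123,  0.066])]
lens_zoom_mid [array([0.581, 0.207, 0.105])]
loupe_mid [array([ 0.6  , -0.124,  0.022])]
```

View pics/b10.png

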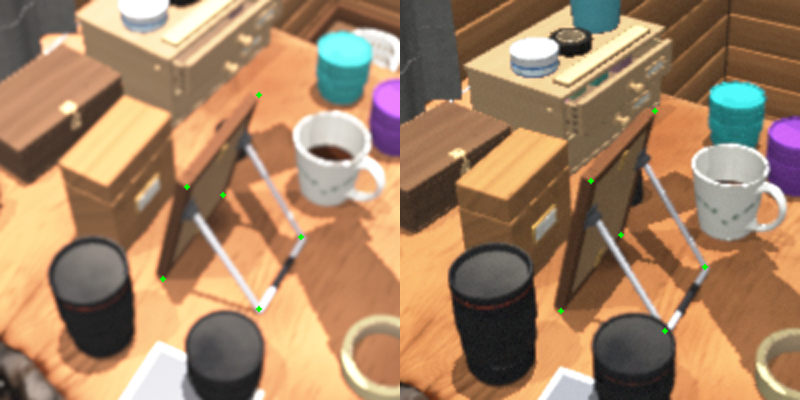

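The frame stands by itself on its lower edge and leg, at the predicted points (foot corners (260,308) and (301,237)). It is clear of the box, the lens is upright and the other things are where they were.

```bash
python3 -c "
from bench import hand_in
print(hand_in())"
```

```text
the job is handed in; nothing more can be done
None
```

I handed the job in at about 22 s: the lens stands upright on the photo print, the leg is out at its stop (measured about 0.495 of 0.5), and the frame stands by itself in front of the box without touching it; while I pulled the leg, the frame's top briefly came a few mm off the box and its base slid about 7 mm towards the robot.

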